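# Tighten the sap press with its reversing ratchet

## Task

The ratchet of the bench sap press is still set to unscrew: flip its thumb lever over so that it tightens. Then swing the handle back and forth to wind the screw down until its foot bears firmly on the plug in the cup: stop when moving the handle on takes about 10 N at the middle of the rubber grip, do not overtighten, and let go. Leave everything else on the bench where it stands.

Things in the scene. Friction and masses are not known exactly. Their poses are not given: they have to be found in the camera images.
- press: Fixed bench sap press. Grey base plate 160 x 190 mm on legs, top 48 mm up; two columns, dia 20 mm, 70 mm either side of the middle along y, 222 mm tall; grey crosshead 176 x 46 mm, top 175 mm up. A vertical right-hand screw (clockwise from above = down, 10 mm a turn) carries the ratchet head on top. Origin: on the bench on the screw's axis; x to the press's back, y along the crosshead, z up.
- handle (a joint): Angle of the ratchet handle about the screw's axis (rad), 0 = pointing to the press's front (its -x), anticlockwise from above positive; range -1.0 to 1.0, stays where left. With joint pawl negative, a clockwise swing turns the screw down (tightens) and the swing back only clicks (16 clicks a turn). With pawl positive the anticlockwise swing unscrews and the clockwise one clicks.
- handle_grip (a point): Middle of the handle's level, round black rubber grip: dia 22 mm, 120 to 210 mm from the screw's axis; this point is on its centre line, 165 mm out, about 200 mm up (it rises and sinks with the screw by up to 4 mm). x along the handle, away from the screw. Pull here: about 2 N to swing back, 2.5 to 4 N to turn the free screw; after the foot meets the plug it climbs by about 8 N per rad of swing.
- pawl (a joint): Angle of the reversing thumb lever relative to the handle (rad), anticlockwise from above positive. Spring-loaded to either end: +0.3 (start; leans to the handle's anticlockwise side) unscrews, -0.3 (leans to the clockwise side) tightens; snaps over once past 0. While clicking it dips to about half. A sideways push of 2 to 5 N near its tip flips it; the handle may swing along a little.
- lever_tip (a point): Point near the free end of the thumb lever on the flat lid of the ratchet head: a dark steel bar 8 mm thick, 16 mm high, reaching 38 mm from its pivot, which is on the handle's centre line 68 mm from the screw's axis; it points along the handle towards the grip. This point is 30 mm from the pivot and half-way up the bar: lid 9.5 mm below it, bar's top 8 mm above it.
- cup: Perforated steel cup, dia 72 mm, 52 mm high, fixed on the base under the screw; origin at the centre of its underside. In it a sprung aluminium plug, dia 63 mm, top 40 mm above the underside, yields slightly under the screw's foot. Foot and plug are 1 to 5 mm apart at the start (hidden, to be felt). A last pull of 7.5 to 12.5 N at the grip's middle is right; the screw never runs back by itself.
- beaker_mid (a point): Small glass beaker, dia 42 mm, 34 mm high, loose, under the spout at the press's front; point at its centre.
- rack_mid (a point): White tube rack 86 x 168 x 34 mm with five blue-capped clear tubes (112 mm high in all), loose; point 40 mm up in its middle.
- mortar_mid (a point): White porcelain mortar bowl, dia 96 mm, 56 mm high, loose; point at its centre.
- refractometer_mid (a point): Hand refractometer lying on the bench, 215 mm long, dia 33 mm, loose; point near its middle.
- dishes_mid (a point): Stack of three petri dishes, dia 90 mm, 46 mm high, loose; point at its centre.
- spatula_grip (a point): Thin steel laboratory spatula lying on the bench, 190 mm long, loose; point at its middle.
- spare_plug_mid (a point): Spare aluminium press plug, dia 63 mm, 18 mm high, loose on the bench; point at its centre.

How it is judged:
By the outcome, as a careful person would: the job done as asked, in the order asked, and still so for the second after the job is handed in, with the robot touching nothing.
It also fails if it takes over 72 s, if anything falls off the work surface, if the arm or the gripper's body presses on something with over 40 N, if the wrist force passes 120 N, or if a joint passes its speed limit or range.

## Robot

A 7-joint arm with a two-finger parallel gripper is mounted at the origin on the work surface. World frame = base frame: x ahead of the robot, y to its left, z up, the work surface at z = 0. Lengths are in m, angles in rad, forces in N, time in s.
With the tool pointing down it reaches from about 0.425 to 0.925 m from the base axis. Payload 6.8 kg.
Tool frame: the origin (TCP) lies midway between the tips of the shut fingers; the grasp point (between the pads) lies 19 mm behind it; x points along the fingers, y is the direction in which the jaws open and shut, and the axes are right-handed (so a half turn about x gives the same grasp; the last joint's range is limited). The gripper opens to 85 mm and grips with 20 to 120 N. Pads are 22 mm wide; open, the fingers measure 114 mm over their backs; the gripper's body (76 mm by 85 mm) begins 54 mm behind the grasp point. The pads swing forward as they close: fully open they stand 13 mm farther back than shut.
Start: joints at [-1.424, 0.477, 0.022, 1.555, -0.011, 1.109, -0.083], TCP at [0.17, 0.653, 0.231] pointing down, gripper open.
Joint ranges: [-2.96, 2.96], [-0.34, 2.1], [-1.41, 1.46], [0.24, 2.44], [-1.37, 4.51], [0.17, 1.92], [-2.96, 2.96]. Speed limits (rad/s): [2.39, 2.39, 3.14, 3.14, 3.14, 3.14, 3.14].

## Interface

Orientations are given as a rotation vector (axis times angle).
In Python, from bench import r, viewer, nets gives the robot as it stands.
- The arm moves only by the shell command python3 -m pendant 'ROWS' [FORCE]. ROWS is JSON, one flat list of numbers, 5 for each row, row after row: the finger opening in mm, from 0 to 85.4, then the shift along the tool's x, y, z in mm, then the turn about the tool's x in rad. A call has 1 to 20 rows; each row shifts and turns the commanded pose from where the row before left it, along the tool's axes as they then stand; what a row does not reach is not made up. A row lasts 1/8 s, in which the tool goes at most 62.5 mm and 10.7 degrees, less where a joint would pass 70% of its speed; a pose out of reach is approached as far as the arm can. A call with a gripper value outside its range is refused whole. The fingers move at their own pace and stop on an object; FORCE is the grip in N (left out, the last holds). Time passes only in rows, so rows that do not move let the fingers close. It gives the time, the measured TCP pose, the force and the opening at its end, in the units of the state.
- r.get_obs(): the state, without advancing time (a new reading comes with each control period).
- viewer.grab_frame(name): name is "side" or "top" or "wrist"; returns (picture, depth): 420x560x3 uint8, red, green, blue; 420x560 float32, m along the optical axis (not along the pixel's ray), 0 where there is no reading.
- viewer.calibration(name): a dict with "mtx" (3x3 intrinsics, pixels), "world_to_cam" (4x4, takes a point from world to camera coordinates). Camera axes: x right, y up, looking along -z (the intrinsics and any distortion apply to the point x, -y, -z); pixel columns grow to the right and rows downward; lengths in m; the calibration is good to about 2 mm. The wrist camera is an equidistant fisheye: a pixel r from the principal point sees the ray r / f radians off the axis. A picture is of the moment at which its call begins: read the wrist's pose just before it. calibration takes no time and is no camera call; for the wrist camera it gives the pose at the moment of the call.
- r.hand_in(): hands the job in, once; it reports no verdict.
Trained networks look in the newest picture that a camera, given by its name, has taken for a name from the list of things; names that differ only in an ending like _2 or _b are one class to them, and where a whole thing is asked for, a point or a joint stands for the part that bears it (a point fixed in the world has none). Each returns a list of dicts, best first, with "score" (0 to 1); they miss things now and then, are a little off and sometimes report something else, mostly with a low value. They report only what shows in the picture. A call takes as long as a camera call.
- nets.look_for(name, camera): "location" ([x, y, z] in m, in world coordinates, good to about 4 mm: the middle of the surface that is visible of it).
- nets.silhouettes(name, camera): "mask" (420x560 bool, what is visible of it).
The state is a dict: "clock": time; "joints": joint angles; "qvel": joint speeds; "tau": joint torques, N m; "tcp_pos": TCP position; "orientation": TCP orientation; "contact_force": force on the tool from outside, world axes, zero at the start; "moment": the same for the moment, N m; "grip_width": finger opening in m.
Only numpy, scipy, OpenCV 4.12 (cv2) and the standard library are available. Lean on these libraries where they do the work, as an engineer would, in place of code of your own. Each camera call takes 0.05 s, during which the arm holds its last target. There are 200 camera calls.

## Working session

There is one attempt and no reset: what is moved stays moved. The work goes in short steps, Python scripts to look and compute and a shell command to move; the robot and the scene stay as the last step left them, time stands still between calls to the robot, and variables do not carry over. Pictures are saved under pics/ and viewed, about 8 in all and at most 12, crops included, and the job is handed in when it is done.

```bash
ls; mkdir -p pics; python3 - <<'E'
from bench import r, viewer, nets
import cv2, numpy as np
o=r.get_obs()
for k,v in o.items(): print(k,np.round(v,3))
for c in ("side","top"):
    im,d=viewer.grab_frame(c); cv2.imwrite(f"pics/{c}0.png",im[:,:,::-1])
    print(c,np.round(viewer.calibration(c)["world_to_cam"],3).tolist(),viewer.calibration(c)["mtx"].tolist())
    for n in ("press","handle_grip","lever_tip","cup","rack_mid","mortar_mid","dishes_mid","beaker_mid"):
        print(n,[(np.round(x["location"],3).tolist(),round(float(x["score"]),2)) for x in nets.look_for(n,c)[:2]])
E
```

```text
pics
clock 0.0
joints [-1.424  0.478  0.022  1.556 -0.011  1.109 -0.083]
qvel [ 0.002 -0.     0.    -0.002  0.002  0.004 -0.002]
tau [-1.0000e-03 -5.9644e+01  1.6080e+00 -2.8121e+01  1.2000e-02  9.0000e-03
 -0.0000e+00]
tcp_pos [0.17  0.653 0.23 ]
orientation [ 0.199  1.562 -0.201]
contact_force [-0.238  0.568 -0.5  ]
moment [-0.048  0.004  0.001]
grip_width 0.086
side [[0.771, -0.637, 0.018, -0.434], [0.418, 0.527, 0.74, -0.352], [-0.481, -0.563, 0.672, -0.83], [0.0, 0.0, 0.0, 1.0]] [[430.78099295388506, 0.0, 288.7641300365037], [0.0, 430.78099295388506, 211.29858240216524], [0.0, 0.0, 1.0]]
press [([0.6, -0.004, 0.126], 0.82)]
handle_grip [([0.537, -0.008, 0.211], 0.66)]
lever_tip [([0.56, 0.004, 0.222], 0.65)]
cup [([0.611, 0.01, 0.084], 0.76), ([0.612, 0.37, 0.048], 0.6)]
rack_mid []
mortar_mid [([0.465, -0.4, 0.031], 0.6)]
dishes_mid [([0.419, 0.328, 0.041], 0.9)]
beaker_mid [([0.502, 0.024, 0.02], 0.53)]
top [[0.004, -1.0, -0.009, -0.002], [0.997, 0.003, 0.074, -0.545], [-0.074, -0.009, 0.997, -1.461], [0.0, 0.0, 0.0, 1.0]] [[471.2321814589883, 0.0, 284.234259920643], [0.0, 471.2321814589883, 215.78962457073357], [0.0, 0.0, 1.0]]
press [([0.606, 0.02, 0.173], 0.95), ([0.552, 0.006, 0.218], 0.7)]
handle_grip [([0.553, 0.008, 0.211], 0.79)]
lever_tip [([0.567, 0.01, 0.232], 0.49)]
cup []
rack_mid [([0.625, 0.39, 0.03], 0.73)]
mortar_mid [([0.456, -0.417, 0.031], 0.91)]
dishes_mid [([0.432, 0.341, 0.044], 0.7), ([0.453, -0.42, 0.032], 0.22)]
beaker_mid [([0.505, 0.029, 0.001], 0.48)]
```

View pics/side0.png

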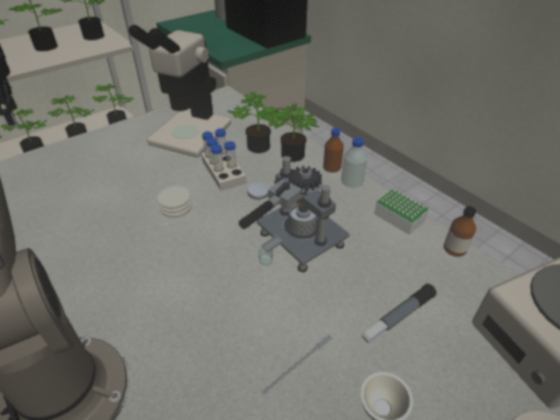

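View pics/top0.png

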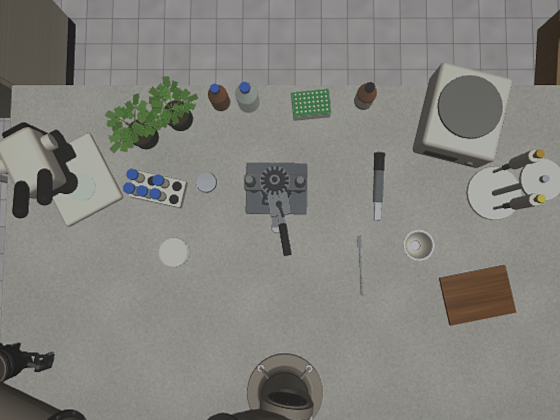

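```bash
cat > h.py <<'E'
import numpy as np, cv2
from bench import r, viewer, nets
def world(c,d):
    k=viewer.calibration(c);K=k["mtx"];T=np.linalg.inv(np.array(k["world_to_cam"]))
    v,u=np.mgrid[:420,:560]
    p=np.stack([(u-K[0][2])/K[0][0]*d,-(v-K[1][2])/K[1][1]*d,-d,np.ones_like(d)],-1)
    w=(p@T.T)[...,:3]; w[d<=0]=np.nan
    return w
E
python3 - <<'E'
from h import *
im,d=viewer.grab_frame("top"); w=world("top",d)
cv2.imwrite("pics/top1.png",cv2.resize(im[140:270,220:340,::-1],None,fx=4.5,fy=4.5,interpolation=cv2.INTER_CUBIC))
x,y,z=w[...,0],w[...,1],w[...,2]
box=(abs(x-.55)<.25)&(abs(y)<.15)
# columns tops
for lo,hi in ((.212,.24),(.185,.212),(.16,.182),(.04,.056)):
    m=(box&(z>lo)&(z<hi)).astype(np.uint8)
    n,l,s,c=cv2.connectedComponentsWithStats(m)
    for i in range(1,n):
        if s[i,4]>8:
            q=w[l==i]; print(lo,s[i].tolist(),np.round(np.median(q,0),3),np.round(q.min(0),3),np.round(q.max(0),3))
for n in ("handle_grip","lever_tip"):
    for s in nets.silhouettes(n,"top")[:2]:
        q=w[s["mask"]]; q=q[q[:,2]>.17]; 
        (vx,vy,x0,y0)=cv2.fitLine(q[:,:2].astype(np.float32),cv2.DIST_HUBER,0,.01,.01).ravel()
        print(n,s["score"],len(q),np.round(np.median(q,0),3),np.round(q.min(0),3),np.round(q.max(0),3),np.round([vx,vy,x0,y0],3))
E
```

```text
0.212 [261, 167, 26, 27, 286] [0.629 0.026 0.215] [ 0.593 -0.007  0.212] [0.665 0.062 0.235]
0.212 [246, 176, 7, 7, 40] [0.631 0.095 0.22 ] [0.622 0.086 0.215] [0.64  0.103 0.226]
0.212 [297, 176, 7, 8, 44] [ 0.63  -0.045  0.221] [ 0.619 -0.053  0.213] [ 0.639 -0.037  0.226]
0.212 [268, 195, 23, 22, 363] [0.557 0.012 0.217] [ 0.528 -0.018  0.212] [0.587 0.043 0.239]
0.212 [280, 223, 10, 29, 88] [ 0.477 -0.002  0.214] [ 0.434 -0.015  0.212] [0.511 0.009 0.22 ]
0.185 [260, 166, 32, 33, 449] [0.618 0.018 0.199] [ 0.582 -0.02   0.189] [0.672 0.066 0.212]
0.185 [245, 179, 10, 8, 24] [0.623 0.091 0.19 ] [0.616 0.083 0.185] [0.634 0.109 0.211]
0.185 [295, 181, 9, 5, 15] [ 0.622 -0.04   0.192] [ 0.619 -0.054  0.185] [ 0.63  -0.032  0.207]
0.185 [262, 198, 8, 7, 27] [0.569 0.054 0.206] [0.563 0.04  0.199] [0.58  0.06  0.211]
0.185 [278, 215, 14, 41, 208] [ 0.475 -0.001  0.209] [ 0.424 -0.021  0.197] [0.533 0.015 0.212]
0.16 [244, 174, 19, 17, 174] [0.623 0.081 0.173] [0.608 0.062 0.16 ] [0.653 0.113 0.182]
0.16 [288, 174, 19, 17, 194] [ 0.624 -0.032  0.173] [ 0.607 -0.063  0.162] [ 0.653 -0.012  0.181]
0.04 [246, 162, 61, 14, 508] [0.695 0.016 0.047] [ 0.67  -0.068  0.04 ] [0.712 0.119 0.055]
0.04 [288, 177, 19, 37, 388] [ 0.586 -0.043  0.047] [ 0.551 -0.068  0.04 ] [ 0.664 -0.012  0.056]
0.04 [246, 191, 24, 23, 452] [0.582 0.087 0.047] [0.551 0.046 0.04 ] [0.62  0.119 0.056]
0.04 [271, 216, 8, 11, 64] [0.527 0.028 0.044] [0.511 0.019 0.04 ] [0.542 0.041 0.055]
handle_grip 0.89 903 [0.551 0.004 0.213] [ 0.426 -0.02   0.174] [0.669 0.06  0.239] [0.987 0.16  0.539 0.009]
lever_tip 0.65 29 [0.564 0.015 0.229] [0.553 0.009 0.199] [0.574 0.057 0.239] [0.259 0.966 0.566 0.035]
```

View pics/top1.png

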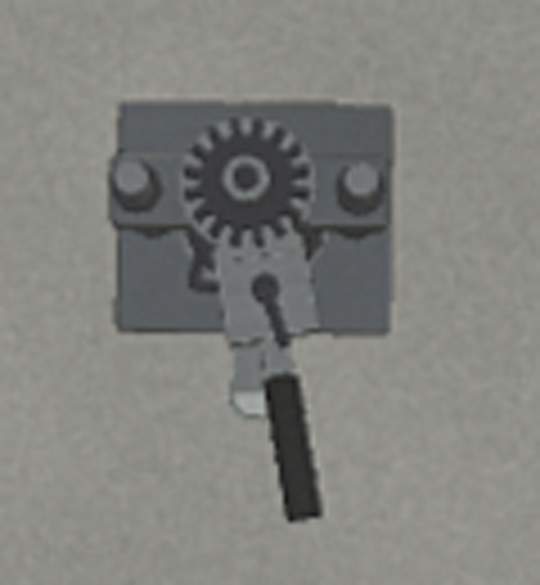

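```bash
cat >> h.py <<'E'
from scipy.spatial.transform import Rotation as Ro
A=np.array([.6305,.025])
def st():
    o=r.get_obs(); R=Ro.from_rotvec(o["orientation"]).as_matrix(); return o,R,np.array(o["tcp_pos"])
def go(t,o=None):
    o,R,p=st(); print("clock",round(float(o["clock"]),2),"tcp",np.round(p,4),"F",np.round(o["contact_force"],2),"d_tool mm",np.round(R.T@(np.array(t)-p)*1000,1),
      "toolx",np.round(R[:,0],3),"y yaw",round(float(np.arctan2(R[1,1],R[0,1])),3),"w",round(float(o["grip_width"]),3))
E
python3 -c "
from h import *
go([.533,-.03,.33])
o,R,p=st();print(R.round(3))"
```

```text
clock 1.05 tcp [0.1701 0.6532 0.2313] F [ 0.02  0.41 -0.48] d_tool mm [ -98.7 -569.7  523.3] toolx [ 0.  0. -1.] y yaw 1.316 w 0.086
[[ 0.     0.252  0.968]
 [ 0.     0.968 -0.252]
 [-1.     0.     0.   ]]
```

```bash
python3 -m pendant '[0,-14,-30,52,0, 0,-14,-30,52,0, 0,-14,-30,52,0, 0,-14,-30,52,0, 0,-14,-30,52,0, 0,-14,-30,52,0, 0,-14,-30,52,0, 0,0,-53,23,0, 0,0,-53,23,0, 0,0,-53,23,0, 0,0,-53,23,0, 0,0,-53,23,0, 0,0,-53,23,0, 0,0,-53,23,0, 0,0,0,0,-0.13, 0,0,0,0,-0.125, 0,0,0,0,0]' 20; python3 -c "
from h import *
go([.533,-.045,.223])"
```

```text
clock: 3.18
tcp_pos: [0.5317, -0.0415, 0.3294]
orientation: [0.001, 1.571, -0.001]
contact_force: [-0.6, 1.1, 0.2]
grip_width: 0.0
clock 3.17 tcp [ 0.5317 -0.0415  0.3294] F [-0.57  1.07  0.24] d_tool mm [106.4  -3.6   1.3] toolx [ 0.  0. -1.] y yaw 1.57 w 0.0
```

```bash
python3 -m pendant '[0,40,-3,1,0, 0,40,0,0,0, 0,26,0,0,0, 0,0,0,0,0]'; python3 - <<'E'
from h import *
go([.533,-.02,.223])
a,_=viewer.grab_frame("side"); b,_=viewer.grab_frame("top")
f=lambda i,y,x:cv2.resize(i[y:y+100,x:x+100,::-1],(400,400),interpolation=cv2.INTER_CUBIC)
cv2.imwrite("pics/c1.png",np.hstack([f(a,150,230),f(b,160,235)]))
E
```

```text
clock: 3.68
tcp_pos: [0.5314, -0.0441, 0.2217]
orientation: [0.001, 1.575, -0.002]
contact_force: [-0.7, -0.4, 0.4]
grip_width: 0.0002
clock 3.67 tcp [ 0.5314 -0.0441  0.2217] F [-0.73 -0.42  0.43] d_tool mm [-1.3 24.1  1.6] toolx [-0.004 -0.001 -1.   ] y yaw 1.569 w 0.0
```

View pics/c1.png

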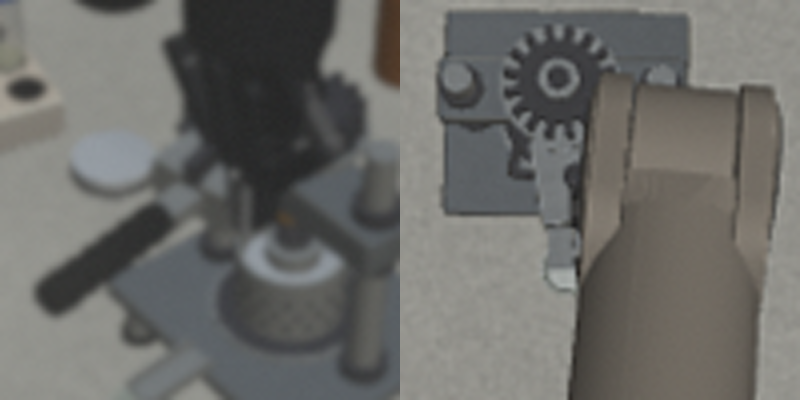

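```bash
for i in 1; do python3 -m pendant '[0,0,5,0,0, 0,0,5,0,0, 0,0,4,0,0, 0,0,3,0,0]'; done; python3 -m pendant '[0,0,3,0,0,0,0,3,0,0]';python3 -m pendant '[0,0,3,0,0,0,0,3,0,0]'; python3 -m pendant '[0,0,3,0,0]'; python3 -m pendant '[0,0,3,0,0]'
```

```text
clock: 4.28
tcp_pos: [0.5328, -0.0269, 0.2235]
orientation: [-0.0, 1.57, 0.001]
contact_force: [-0.0, 0.5, 0.2]
grip_width: 0.0003
clock: 4.53
tcp_pos: [0.5327, -0.0212, 0.2233]
orientation: [-0.0, 1.571, 0.0]
contact_force: [-0.2, 0.1, 0.2]
grip_width: 0.0004
clock: 4.78
tcp_pos: [0.5327, -0.0152, 0.2233]
orientation: [-0.0, 1.571, 0.0]
contact_force: [0.0, 0.2, -0.8]
grip_width: -0.0002
clock: 4.9
tcp_pos: [0.5326, -0.0124, 0.2233]
orientation: [-0.0, 1.571, -0.0]
contact_force: [-0.0, -2.0, 0.6]
grip_width: 0.0002
clock: 5.03
tcp_pos: [0.5324, -0.0096, 0.2232]
orientation: [-0.0, 1.571, -0.0]
contact_force: [-0.7, -0.8, -0.6]
grip_width: 0.0003
```

```bash
python3 -m pendant '[0,0,3,0,0]'; python3 -m pendant '[0,0,3,0,0]'; python3 -m pendant '[0,0,3,0,0]';python3 -m pendant '[0,0,3,0,0]'; python3 -m pendant '[0,0,0,0,0]'
```

```text
clock: 5.15
tcp_pos: [0.5325, -0.0064, 0.2232]
orientation: [-0.0, 1.571, -0.0]
contact_force: [-1.5, -2.1, -1.0]
grip_width: 0.0001
clock: 5.28
tcp_pos: [0.5326, -0.0033, 0.2232]
orientation: [-0.0, 1.571, 0.0]
contact_force: [-0.2, -1.5, 0.8]
grip_width: -0.0003
clock: 5.4
tcp_pos: [0.5328, -0.0002, 0.2233]
orientation: [-0.0, 1.571, 0.0]
contact_force: [-0.1, -1.1, 0.1]
grip_width: 0.0001
clock: 5.52
tcp_pos: [0.5328, 0.0029, 0.2233]
orientation: [-0.0, 1.571, 0.0]
contact_force: [-1.6, -1.5, 0.0]
grip_width: -0.0001
clock: 5.65
tcp_pos: [0.5329, 0.0031, 0.2233]
orientation: [-0.0, 1.57, 0.001]
contact_force: [-1.0, 0.1, 0.4]
grip_width: -0.0
```

```bash
python3 -m pendant '[0,0,-15,0,0, 0,-40,-10,0,0, 0,-60,-30,0,0, 0,-20,-60,0,0, 0,0,-60,0,0,0,0,-60,0,0]'; cat >> h.py <<'E'
def look(fn):
    a,_=viewer.grab_frame("side"); b,d=viewer.grab_frame("top"); w=world("top",d)
    f=lambda i,y,x:cv2.resize(i[y:y+100,x:x+100,::-1],(400,400),interpolation=cv2.INTER_CUBIC)
    cv2.imwrite(fn,np.hstack([f(a,150,230),f(b,160,235)]))
    v,u=np.mgrid[:420,:560]
    dx,dy=w[...,0]-A[0],w[...,1]-A[1]; rr=np.hypot(dx,dy)
    m=(w[...,2]>.19)&(w[...,2]<.225)&(rr>.125)&(rr<.205)&(abs(np.arctan2(-dy,-dx))<1.2)
    print("handle",m.sum(),np.arctan2(-np.median(dy[m]),-np.median(dx[m])),"z90",np.nanpercentile(w[m][:,2],90))
E
python3 -c "
from h import *
look('pics/c2.png')"
```

```text
clock: 6.4
tcp_pos: [0.5324, -0.2325, 0.3398]
orientation: [-0.0, 1.569, -0.0]
contact_force: [0.5, -0.5, 0.6]
grip_width: -0.0002
handle 246 0.011661853161428162 z90 0.2148849874827492
```

View pics/c2.png

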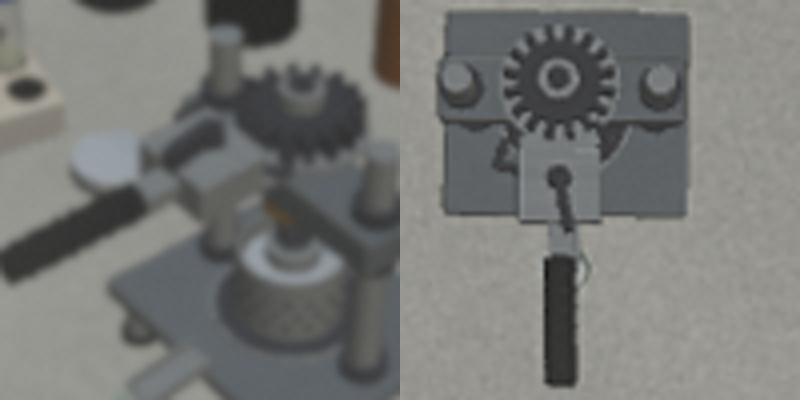

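```bash
python3 -m pendant '[0,0,60,0,0, 0,0,60,0,0, 0,20,60,0,0, 0,40,24,-2,0, 0,40,5,0,0, 0,16,5,0,0, 0,0,0,0,0]';  python3 -m pendant '[0,0,5,0,0, 0,0,3,0,0]';python3 -m pendant '[0,0,10,0,0.1,0,0,10,0.5,0.1]'; python3 -m pendant '[0,0,10,0.5,0.1,0,0,10,0.5,0.1]'; python3 -c "
from h import *
go([.533,-.02,.223]); look('pics/c3.png')"
```

```text
clock: 7.38
tcp_pos: [0.5305, -0.0166, 0.2229]
orientation: [-0.0, 1.572, -0.0]
contact_force: [0.1, -0.1, 0.9]
grip_width: -0.0001
clock: 7.62
tcp_pos: [0.5317, -0.0083, 0.2246]
orientation: [0.001, 1.568, 0.0]
contact_force: [0.6, -1.2, -0.1]
grip_width: 0.0001
clock: 7.88
tcp_pos: [0.5324, 0.0114, 0.2241]
orientation: [0.16, 1.564, -0.16]
contact_force: [-0.5, -0.6, 0.1]
grip_width: 0.0001
clock: 8.12
tcp_pos: [0.538, 0.0306, 0.2239]
orientation: [0.316, 1.548, -0.316]
contact_force: [-3.9, -1.2, 1.5]
grip_width: -0.0003
clock 8.12 tcp [0.538  0.0306 0.2239] F [-3.93 -1.16  1.54] d_tool mm [  0.9 -48.5  15.3] toolx [-0.  0. -1.] y yaw 1.167 w -0.0
handle 0 nan z90 nan
  return _methods._mean(a, axis=axis, dtype=dtype,
  ret = ret.dtype.type(ret / rcount)
  return np.nanmean(a, axis, out=out, keepdims=keepdims)
```

```bash
python3 -m pendant '[0,0,10,-3,0.1,0,0,10,-2,0.1]'; python3 -m pendant '[0,0,10,0,0.1,0,0,10,0.5,0.1]'; python3 -m pendant '[0,0,10,0.5,0.1,0,0,10,0.5,0.1]'; python3 -c "
from h import *
go([.533,-.02,.223])
a,_=viewer.grab_frame('side');cv2.imwrite('pics/c4.png',cv2.resize(a[120:250,200:360,::-1],(640,520),interpolation=cv2.INTER_CUBIC))"
```

```text
clock: 8.48
tcp_pos: [0.5411, 0.0491, 0.2234]
orientation: [0.471, 1.521, -0.474]
contact_force: [-5.3, -2.6, 1.9]
grip_width: -0.0002
clock: 8.72
tcp_pos: [0.5521, 0.066, 0.2229]
orientation: [0.625, 1.484, -0.628]
contact_force: [-8.4, 0.2, 2.3]
grip_width: -0.0001
clock: 8.98
tcp_pos: [0.5675, 0.0796, 0.2227]
orientation: [0.778, 1.433, -0.782]
contact_force: [-9.3, 2.4, 2.6]
grip_width: 0.0001
clock 8.97 tcp [0.5675 0.0796 0.2227] F [-9.27  2.45  2.57] d_tool mm [ -0.2 -82.9  65.1] toolx [-0.007  0.001 -1.   ] y yaw 0.571 w 0.0
```

View pics/c4.png

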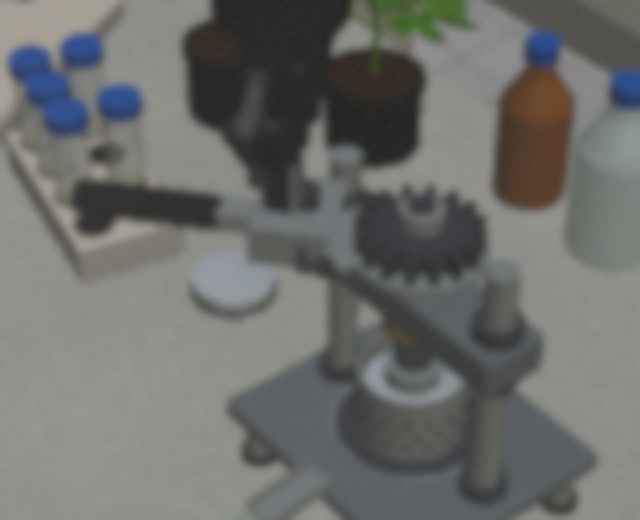

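```bash
python3 -m pendant '[0,0,-8,0,0, 0,0,-2,-17,0, 0,0,0,0,0]'; python3 -m pendant '[0,0,4,0,0,0,0,4,0,0]'; python3 -m pendant '[0,0,4,0,0]';  python3 -m pendant '[0,0,4,0,0]'; python3 -m pendant '[0,0,4,0,0]'; python3 -c "
from h import *
go([.6305,.025,.223])"
```

```text
clock: 9.4
tcp_pos: [0.552, 0.0892, 0.2235]
orientation: [0.778, 1.428, -0.776]
contact_force: [0.4, -0.5, 0.2]
grip_width: 0.0
clock: 9.65
tcp_pos: [0.5601, 0.0921, 0.2234]
orientation: [0.779, 1.426, -0.779]
contact_force: [0.2, 0.8, 0.3]
grip_width: -0.0003
clock: 9.78
tcp_pos: [0.5634, 0.0942, 0.2232]
orientation: [0.779, 1.426, -0.779]
contact_force: [-1.7, -1.6, -0.5]
grip_width: 0.0002
clock: 9.9
tcp_pos: [0.5656, 0.0957, 0.2228]
orientation: [0.778, 1.428, -0.782]
contact_force: [-4.9, -2.2, 1.6]
grip_width: 0.0001
clock: 10.02
tcp_pos: [0.5691, 0.0981, 0.2228]
orientation: [0.778, 1.428, -0.781]
contact_force: [-3.8, -2.7, 1.4]
grip_width: -0.0001
clock 10.03 tcp [0.5691 0.0981 0.2228] F [-3.82 -2.69  1.38] d_tool mm [-0.3 12.2 94.7] toolx [-0.002 -0.001 -1.   ] y yaw 0.57 w -0.0
```

Force now 5 N along the tool's y; continue pushing.

```bash
python3 -m pendant '[0,0,4,0,0]';  python3 -m pendant '[0,0,4,0,0]'; python3 -m pendant '[0,0,3,0,0]'; python3 -m pendant '[0,0,3,0,0]'; python3 -m pendant '[0,0,0,0,0]'; python3 -c "
from h import *
go([.6305,.025,.223])"
```

```text
clock: 10.15
tcp_pos: [0.572, 0.1, 0.2226]
orientation: [0.778, 1.429, -0.782]
contact_force: [-9.8, -5.9, 3.0]
grip_width: 0.0001
clock: 10.28
tcp_pos: [0.5727, 0.1003, 0.2222]
orientation: [0.775, 1.433, -0.787]
contact_force: [-20.4, -9.0, 11.3]
grip_width: -0.0002
clock: 10.4
tcp_pos: [0.5731, 0.1005, 0.222]
orientation: [0.774, 1.436, -0.791]
contact_force: [-27.3, -12.3, 17.9]
grip_width: 0.0003
clock: 10.52
tcp_pos: [0.5735, 0.1007, 0.2218]
orientation: [0.772, 1.44, -0.795]
contact_force: [-33.9, -14.8, 22.9]
grip_width: -0.0001
clock: 10.65
tcp_pos: [0.5734, 0.1007, 0.2219]
orientation: [0.772, 1.44, -0.795]
contact_force: [-31.8, -12.3, 21.2]
grip_width: -0.0002
clock 10.65 tcp [0.5734 0.1007 0.2219] F [-31.75 -12.32  21.24] d_tool mm [-1.8  7.6 94.5] toolx [-0.019 -0.006 -1.   ] y yaw 0.567 w -0.0
```

```bash
python3 -m pendant '[0,0,-16,0,0,0,-40,-40,-20,0,0,-50,-30,0,0, 0,0,-60,0,0, 0,0,-60,0,0, 0,0,-60,0,0]'; python3 -c "
from h import *
go([.6305,.025,.223]);look('pics/c5.png')"
```

```text
clock: 11.4
tcp_pos: [0.3465, -0.0212, 0.3137]
orientation: [0.781, 1.424, -0.776]
contact_force: [0.4, -0.5, 1.6]
grip_width: -0.0
clock 11.4 tcp [ 0.3465 -0.0212  0.3137] F [ 0.39 -0.55  1.58] d_tool mm [ 91.7 263.5 114.6] toolx [ 0.003  0.001 -1.   ] y yaw 0.571 w -0.0
handle 235 -0.9954175380477474 z90 0.21351426612898566
```

View pics/c5.png

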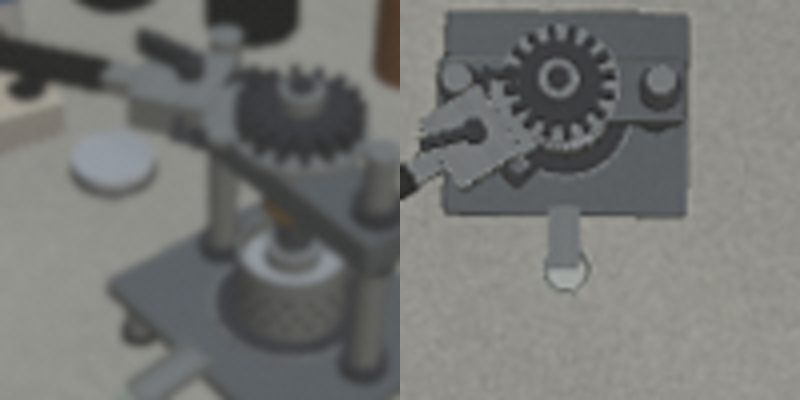

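```bash
python3 -m pendant '[45,0,53,-10,0,45,0,53,-10,0,45,0,53,-10,0,45,0,53,-10,0,45,0,52,-10,0,45,0,0,0,0]'; python3 -c "
from h import *
go([.6305-.165*np.cos(-.9954),.025-.165*np.sin(-.9954),.183])"
```

```text
clock: 12.25
tcp_pos: [0.5444, 0.1688, 0.312]
orientation: [0.775, 1.426, -0.775]
contact_force: [0.8, -0.7, -0.1]
grip_width: 0.0452
clock 12.25 tcp [0.5444 0.1688 0.312 ] F [ 0.85 -0.72 -0.08] d_tool mm [129.   -6.2   2.3] toolx [ 0.002 -0.001 -1.   ] y yaw 0.576 w 0.045
```

```bash
python3 -m pendant '[45,50,-6,2,0, 45,50,0,0,0, 45,29,0,0,0, 28,0,0,0,0, 28,0,0,0,0, 28,0,0,0,0]'; python3 -m pendant '[28,0,-8,0.2,-0.05, 28,0,-16.5,0.8,-0.1, 28,0,-16.5,0.8,-0.1]'; python3 -c "
from h import *
o,R,p=st();q=p[:2]-A;print(np.hypot(*q),np.arctan2(-q[1],-q[0]))
go([.6305-.165*np.cos(-.9954),.025-.165*np.sin(-.9954),.183])"
```

```text
clock: 13.0
tcp_pos: [0.5391, 0.1593, 0.1859]
orientation: [0.781, 1.425, -0.777]
contact_force: [0.1, 0.3, 0.4]
grip_width: 0.0281
clock: 13.38
tcp_pos: [0.5074, 0.1329, 0.1856]
orientation: [0.585, 1.488, -0.581]
contact_force: [0.8, -0.1, 1.4]
grip_width: 0.0281
0.16372172645856828 -0.7196990073229876
clock 13.38 tcp [0.5074 0.1329 0.1856] F [ 0.8  -0.11  1.41] d_tool mm [ 2.8 45.   3.8] toolx [ 0.003  0.001 -1.   ] y yaw 0.825 w 0.028
```

```bash
cat >> h.py <<'E'
def s():
    o,R,p=st();q=p[:2]-A;f=np.array(o["contact_force"])
    print("t",round(float(o["clock"]),2),"r",round(np.hypot(*q),4),"ang",round(np.arctan2(-q[1],-q[0]),3),"yaw-ang",round(np.arctan2(R[1,1],R[0,1])-np.pi/2,3),"z",round(p[2],4),"Ftool",np.round(R.T@f,2),"w",round(float(o["grip_width"]),4))
E
python3 -m pendant '[28,0,-24,1.7,-0.15,28,0,-24,1.7,-0.15,28,0,-24,1.7,-0.15]'; python3 -c "
from h import *
s()"; python3 -m pendant '[28,0,-24,1.7,-0.15,28,0,-24,1.7,-0.15,28,0,-24,1.7,-0.15,28,0,-24,1.7,-0.15]'; python3 -c "
from h import *
s()"
```

```text
clock: 13.75
tcp_pos: [0.4711, 0.0708, 0.1857]
orientation: [0.233, 1.555, -0.229]
contact_force: [1.2, 0.5, -0.4]
grip_width: 0.0279
t 13.75 r 0.1659 ang -0.28 yaw-ang -0.294 z 0.1857 Ftool [0.39 0.81 0.98] w 0.0279
clock: 14.25
tcp_pos: [0.4707, -0.0245, 0.1855]
orientation: [-0.239, 1.555, 0.24]
contact_force: [0.4, 1.5, -0.6]
grip_width: 0.0275
t 14.25 r 0.1672 ang 0.3 yaw-ang 0.305 z 0.1855 Ftool [0.58 1.31 0.86] w 0.0275
```

```bash
python3 -m pendant '[28,0,-24,2.2,-0.15,28,0,-24,2.2,-0.15,28,0,-24,2.2,-0.15,28,0,-22,2.2,-0.14, 28,0,0,0,0]'; python3 -c "
from h import *
s()"; python3 -m pendant '[28,0,8,0,0.05, 28,0,12,0.6,0.075,28,0,12,0.6,0.075]'; python3 -c "
from h import *
s()";  python3 -m pendant '[28,0,16.5,0.8,0.1,28,0,16.5,0.8,0.1]'; python3 -c "
from h import *
s()"
```

```text
clock: 14.88
tcp_pos: [0.525, -0.1014, 0.1853]
orientation: [-0.694, 1.455, 0.691]
contact_force: [1.0, -1.1, 0.9]
grip_width: 0.0283
t 14.88 r 0.1647 ang 0.875 yaw-ang 0.888 z 0.1853 Ftool [-0.93 -1.46 -0.22] w 0.0283
clock: 15.25
tcp_pos: [0.5005, -0.0768, 0.1849]
orientation: [-0.536, 1.502, 0.536]
contact_force: [0.0, 0.1, 0.3]
grip_width: 0.0278
t 15.25 r 0.1651 ang 0.664 yaw-ang 0.685 z 0.1849 Ftool [-0.28  0.08  0.1 ] w 0.0278
clock: 15.5
tcp_pos: [0.4822, -0.0496, 0.1849]
orientation: [-0.38, 1.536, 0.379]
contact_force: [1.7, -1.2, -2.0]
grip_width: 0.0282
t 15.5 r 0.166 ang 0.466 yaw-ang 0.484 z 0.1849 Ftool [ 1.98 -1.89  0.97] w 0.0282
```

```bash
for i in 1; do python3 -m pendant '[28,0,16.5,0.8,0.1,28,0,16.5,0.8,0.1]'; python3 -c "
from h import *
s();s();s()"; python3 -m pendant '[28,0,16.5,0.8,0.1,28,0,16.5,0.8,0.1]'; python3 -c "
from h import *
s()";python3 -m pendant '[28,0,16.5,0.8,0.1,28,0,16.5,0.8,0.1]'; python3 -c "
from h import *
s()"; done | grep Ftool
```

```text
t 15.75 r 0.1669 ang 0.268 yaw-ang 0.284 z 0.1848 Ftool [ 0.83 -2.87  0.92] w 0.0279
t 15.75 r 0.1669 ang 0.268 yaw-ang 0.284 z 0.1848 Ftool [ 0.83 -2.87  0.92] w 0.0279
t 15.75 r 0.1669 ang 0.268 yaw-ang 0.284 z 0.1848 Ftool [ 0.83 -2.87  0.92] w 0.0279
t 16.0 r 0.1677 ang 0.07 yaw-ang 0.084 z 0.1848 Ftool [ 2.27 -2.04  1.37] w 0.0279
t 16.25 r 0.1686 ang -0.126 yaw-ang -0.116 z 0.1846 Ftool [ 0.41 -2.73  1.08] w 0.028
```

```bash
cat >> h.py <<'E'
def av(n=6):
    F=[]
    for i in range(n):
        o,R,p=st(); F.append(R.T@np.array(o["contact_force"])); viewer.grab_frame("wrist")
    print("avF",np.round(np.mean(F,0),2),"y",np.round(np.array(F)[:,1],1))
E
 python3 -m pendant '[28,0,16.5,1.4,0.1,28,0,16.5,1.4,0.1]'; python3 -c "
from h import *
s()"; python3 -m pendant '[28,0,16.5,1.2,0.1,28,0,16.5,1.2,0.1]'; python3 -c "
from h import *
s()";python3 -m pendant '[28,0,16.5,0.8,0.1,28,0,16.5,0.8,0.1]'; python3 -c "
from h import *
s();av(4)"; 
```

```text
clock: 16.5
tcp_pos: [0.4704, 0.0782, 0.1843]
orientation: [0.247, 1.558, -0.248]
contact_force: [-1.9, -2.2, -1.2]
grip_width: 0.028
t 16.5 r 0.1687 ang -0.321 yaw-ang -0.316 z 0.1843 Ftool [ 1.24 -2.65 -1.13] w 0.028
clock: 16.75
tcp_pos: [0.484, 0.1083, 0.1842]
orientation: [0.404, 1.535, -0.405]
contact_force: [-1.2, -1.9, -1.1]
grip_width: 0.0281
t 16.75 r 0.1685 ang -0.517 yaw-ang -0.515 z 0.1842 Ftool [ 1.06 -2.26 -0.08] w 0.0281
clock: 17.0
tcp_pos: [0.503, 0.1354, 0.1842]
orientation: [0.559, 1.499, -0.56]
contact_force: [-2.2, -1.7, -1.5]
grip_width: 0.0276
t 17.0 r 0.1686 ang -0.714 yaw-ang -0.715 z 0.1842 Ftool [ 1.52 -2.7  -0.51] w 0.0276
avF [ 0.76 -0.64 -0.44] y [-2.7  0.9  0.2 -0.9]
```

```bash
python3 -m pendant '[28,0,13,2,0.08]' >/dev/null; python3 -c "
from h import *
s()"; python3 -m pendant '[28,0,13,1.5,0.08]' >/dev/null; python3 -c "
from h import *
s()";python3 -m pendant '[28,0,13,1.2,0.08]'>/dev/null; python3 -c "
from h import *
s()"
```

```text
t 17.32 r 0.1661 ang -0.784 yaw-ang -0.792 z 0.1843 Ftool [ 0.23 -2.96 -2.07] w 0.0281
t 17.45 r 0.1653 ang -0.866 yaw-ang -0.872 z 0.1842 Ftool [ 0.49 -2.88 -2.22] w 0.0279
t 17.57 r 0.1647 ang -0.946 yaw-ang -0.952 z 0.1841 Ftool [ 0.37 -1.6  -1.39] w 0.0282
```

```bash
python3 -m pendant '[28,0,-12,1,-0.07,28,0,-24,1.9,-0.145,28,0,-24,1.9,-0.145,28,0,-24,1.9,-0.145,28,0,-24,1.9,-0.145,28,0,-24,1.9,-0.145,28,0,-24,1.9,-0.145,28,0,-24,1.9,-0.145,28,0,-24,1.9,-0.145,28,0,-24,1.9,-0.145,28,0,-24,1.9,-0.145,28,0,-24,1.9,-0.145,28,0,-24,1.9,-0.145]' >/dev/null; python3 -c "
from h import *
s()"; python3 -m pendant '[28,0,-12,1,-0.07,28,0,0,0,0]' >/dev/null; python3 -c "
from h import *
s()"
```

```text
t 19.2 r 0.1662 ang 0.884 yaw-ang 0.865 z 0.1846 Ftool [-0.91  0.12  1.06] w 0.0282
t 19.45 r 0.166 ang 0.959 yaw-ang 0.928 z 0.1846 Ftool [-0.29  0.16 -0.34] w 0.0278
```

```bash
S='python3 -c "from h import *;s()"'; python3 -m pendant '[28,0,16.5,1.0,0.1,28,0,16.5,1.0,0.1,28,0,16.5,1.2,0.1,28,0,16.5,1.2,0.1]' >/dev/null; eval $S;  python3 -m pendant '[28,0,16.5,1.2,0.1,28,0,16.5,1.2,0.1]' >/dev/null; eval $S; python3 -m pendant '[28,0,16.5,1.2,0.1,28,0,16.5,1.2,0.1]' >/dev/null; eval $S; python3 -m pendant '[28,0,16.5,1.2,0.1]' >/dev/null; eval $S;python3 -m pendant '[28,0,16.5,1.2,0.1]' >/dev/null; eval $S;
```

```text
t 19.95 r 0.1636 ang 0.548 yaw-ang 0.525 z 0.1844 Ftool [-0.49 -2.92 -0.97] w 0.0277
t 20.2 r 0.1626 ang 0.346 yaw-ang 0.325 z 0.1842 Ftool [-0.47 -2.09 -1.34] w 0.0282
t 20.45 r 0.1616 ang 0.142 yaw-ang 0.125 z 0.1841 Ftool [-0.02 -2.7  -1.77] w 0.028
t 20.57 r 0.1612 ang 0.039 yaw-ang 0.025 z 0.184 Ftool [ 0.76 -2.95 -2.48] w 0.0281
t 20.7 r 0.161 ang -0.062 yaw-ang -0.075 z 0.1838 Ftool [-0.31 -3.48 -1.9 ] w 0.028
```

```bash
S='python3 -c "from h import *;s()"'; python3 -m pendant '[28,0,16.5,0,0.1]' >/dev/null; eval $S;  python3 -m pendant '[28,0,16.5,0,0.1]' >/dev/null; eval $S; python3 -m pendant '[28,0,16.5,0.2,0.1]' >/dev/null; eval $S; python3 -m pendant '[28,0,16.5,0.3,0.1]' >/dev/null; eval $S;
```

```text
t 20.82 r 0.1615 ang -0.164 yaw-ang -0.175 z 0.1838 Ftool [ 2.38 -4.24  1.1 ] w 0.0281
t 20.95 r 0.1619 ang -0.266 yaw-ang -0.275 z 0.1838 Ftool [ 2.08 -4.16  2.09] w 0.0281
t 21.07 r 0.1623 ang -0.366 yaw-ang -0.375 z 0.1838 Ftool [ 1.93 -3.9   1.75] w 0.0281
t 21.2 r 0.1628 ang -0.466 yaw-ang -0.475 z 0.1837 Ftool [ 2.12 -5.13  2.29] w 0.0278
```

```bash
S='python3 -c "from h import *;s()"'; python3 -m pendant '[28,0,13,0.6,0.08]' >/dev/null; eval $S;  python3 -m pendant '[28,0,13,0.6,0.08]' >/dev/null; eval $S; python3 -m pendant '[28,0,13,0.6,0.08]' >/dev/null; eval $S; python3 -m pendant '[28,0,13,0.6,0.08]' >/dev/null; eval $S;
```

```text
t 21.32 r 0.1629 ang -0.546 yaw-ang -0.554 z 0.1836 Ftool [ 1.09 -4.65  1.56] w 0.0282
t 21.45 r 0.1631 ang -0.623 yaw-ang -0.634 z 0.1835 Ftool [ 1.8  -4.98  1.  ] w 0.0278
t 21.57 r 0.1632 ang -0.701 yaw-ang -0.714 z 0.1833 Ftool [ 0.48 -6.14 -1.14] w 0.028
t 21.7 r 0.1633 ang -0.78 yaw-ang -0.794 z 0.1832 Ftool [ 0.64 -5.62 -1.33] w 0.028
```

```bash
S='python3 -c "from h import *;s()"'; python3 -m pendant '[28,0,13,0.6,0.08]' >/dev/null; eval $S;  python3 -m pendant '[28,0,12,0.6,0.075]' >/dev/null; eval $S; python3 -m pendant '[28,0,-12,1,-0.07,28,0,-24,1.9,-0.145,28,0,-24,1.9,-0.145,28,0,-24,1.9,-0.145,28,0,-24,1.9,-0.145,28,0,-24,1.9,-0.145,28,0,-24,1.9,-0.145,28,0,0,0,0]' >/dev/null; eval $S
```

```text
t 21.82 r 0.1634 ang -0.859 yaw-ang -0.874 z 0.183 Ftool [ 0.46 -5.88 -1.19] w 0.028
t 21.95 r 0.1634 ang -0.932 yaw-ang -0.949 z 0.1829 Ftool [ 1.39 -6.35 -1.36] w 0.0281
t 22.95 r 0.1625 ang 0.026 yaw-ang -0.01 z 0.1845 Ftool [-0.15  0.58  0.46] w 0.0278
```

```bash
S='python3 -c "from h import *;s()"'; python3 -m pendant '[28,0,10,0.4,0.06,28,0,10,0.4,0.06]' >/dev/null; eval $S;  python3 -m pendant '[28,0,10,0.4,0.06]' >/dev/null; eval $S; python3 -m pendant '[28,0,10,0.4,0.06]' >/dev/null; eval $S; python3 -m pendant '[28,0,10,0.4,0.06]' >/dev/null; eval $S;python3 -m pendant '[28,0,10,0.4,0.06]' >/dev/null; eval $S;python3 -m pendant '[28,0,10,0.4,0.06]' >/dev/null; eval $S
```

```text
t 23.2 r 0.1617 ang -0.113 yaw-ang -0.13 z 0.1842 Ftool [ 0.27 -0.84 -0.36] w 0.0277
t 23.32 r 0.1618 ang -0.172 yaw-ang -0.19 z 0.184 Ftool [-2.19 -7.42 -0.49] w 0.0283
t 23.45 r 0.1619 ang -0.226 yaw-ang -0.251 z 0.1839 Ftool [-3.17 -7.11 -0.4 ] w 0.028
t 23.57 r 0.162 ang -0.286 yaw-ang -0.311 z 0.1837 Ftool [-4.69 -7.46 -2.11] w 0.0281
t 23.7 r 0.1621 ang -0.346 yaw-ang -0.371 z 0.1836 Ftool [-4.48 -7.56 -3.31] w 0.0279
t 23.82 r 0.1622 ang -0.407 yaw-ang -0.431 z 0.1834 Ftool [-4.22 -8.16 -3.6 ] w 0.0279
```

```bash
S='python3 -c "from h import *;s()"'; python3 -m pendant '[28,0,8,0.3,0.05]' >/dev/null; eval $S;  python3 -m pendant '[28,0,8,0.3,0.05]' >/dev/null; eval $S; python3 -m pendant '[28,0,8,0.3,0.05]' >/dev/null; eval $S
```

```text
t 23.95 r 0.1622 ang -0.457 yaw-ang -0.48 z 0.1833 Ftool [-4.42 -8.47 -2.15] w 0.0281
t 24.07 r 0.1623 ang -0.504 yaw-ang -0.53 z 0.1832 Ftool [ -3.33 -10.24  -3.6 ] w 0.0279
t 24.2 r 0.1623 ang -0.553 yaw-ang -0.58 z 0.1831 Ftool [-3.6  -9.27 -5.2 ] w 0.0277
```

```bash
S='python3 -c "from h import *;s()"'; python3 -m pendant '[28,0,6,0.2,0.036]' >/dev/null; eval $S;  python3 -m pendant '[28,0,6,0.2,0.036]' >/dev/null; eval $S; python3 -c "from h import *;av(4)"
```

```text
t 24.32 r 0.1624 ang -0.591 yaw-ang -0.616 z 0.183 Ftool [-4.26 -8.86 -4.59] w 0.0281
t 24.45 r 0.1623 ang -0.626 yaw-ang -0.651 z 0.1829 Ftool [-4.3  -9.26 -4.17] w 0.0281
avF [-2.6  -7.83 -3.84] y [-9.3 -8.3 -7.3 -6.5]
```

```bash
S='python3 -c "from h import *;s()"'; python3 -m pendant '[28,0,5,0.2,0.03]' >/dev/null; eval $S;  python3 -m pendant '[28,0,6,0.2,0.036]' >/dev/null; eval $S
```

```text
t 24.77 r 0.1622 ang -0.654 yaw-ang -0.681 z 0.1828 Ftool [-2.83 -9.82 -4.16] w 0.0279
t 24.9 r 0.1623 ang -0.692 yaw-ang -0.717 z 0.1827 Ftool [-2.56 -9.57 -4.54] w 0.0281
```

```bash
python3 -m pendant '[28,0,-4,0,0, 45,0,0,0,0, 45,0,0,0,0, 45,-30,0,0,0, 45,-50,0,0,0, 45,-50,0,0,0, 45,0,-60,-10,0, 45,0,-60,-10,0, 45,0,-60,-10,0, 45,0,-60,-10,0, 45,0,0,0,0]'; python3 - <<'E'
from h import *
look("pics/c6.png")
b,_=viewer.grab_frame("top"); viewer.grab_frame("side")
cv2.imwrite("pics/top9.png",b[:,:,::-1])
i=cv2.imread("pics/c6.png"); cv2.imwrite("pics/c7.png",np.vstack([i,cv2.resize(b[140:270,100:480,::-1],(800,274))][:2])[:600])
for c in("top","side"):
  for n in ("mortar_mid","dishes_mid","beaker_mid","rack_mid","spare_plug_mid","spatula_grip","refractometer_mid"):
    print(c,n,[(np.round(x["location"],3).tolist(),round(float(x["score"]),2)) for x in nets.look_for(n,c)[:1]])
E
```

```text
clock: 26.28
tcp_pos: [0.3185, -0.0309, 0.3124]
orientation: [0.558, 1.501, -0.563]
contact_force: [1.0, 0.9, -0.4]
grip_width: 0.0447
handle 232 -0.6296201644176072 z90 0.2084013665817731
top mortar_mid [([0.451, -0.418, 0.033], 0.85)]
top dishes_mid [([0.431, 0.342, 0.044], 0.87)]
top beaker_mid []
top rack_mid [([0.623, 0.388, 0.032], 0.85)]
top spare_plug_mid [([0.651, 0.251, 0.017], 0.68)]
top spatula_grip [([0.457, -0.418, 0.037], 0.62)]
top refractometer_mid [([0.649, -0.292, 0.027], 0.87)]
side mortar_mid [([0.466, -0.401, 0.033], 0.9)]
side dishes_mid [([0.405, 0.332, 0.042], 0.91)]
side beaker_mid [([0.499, 0.026, 0.017], 0.77)]
side rack_mid [([0.626, 0.375, 0.06], 0.93)]
side spare_plug_mid [([0.637, 0.24, 0.019], 0.79)]
side spatula_grip [([0.396, -0.234, 0.004], 0.56)]
side refractometer_mid [([0.64, -0.295, 0.031], 0.74)]
```

View pics/c7.png

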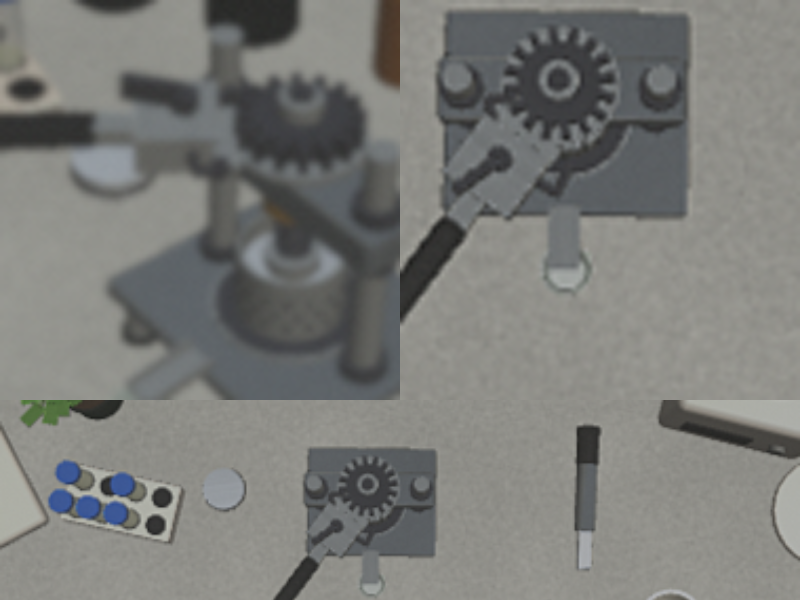

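```bash
python3 -c "
from bench import r
r.hand_in()"
```

```text
the job is handed in; nothing more can be done
```

I flipped the ratchet's thumb lever to tighten and wound the screw down onto the plug. The handle was released and the job handed in after about 26 s on the robot's clock.

- **Lever:** My first push only swung the handle along. I carried it on to the handle's clockwise stop, where the lever went over. That push was longer than needed, and the wrist force rose to about 43 N before I backed off. The fingertip was pressing on the lever, not the gripper's body or the arm. The last picture still shows the lever on the tightening side.
- **Winding:** It took two clockwise swings and part of a third. The free screw needed about 2.5–3 N, and the pull began to climb during the second swing. I stopped when moving the handle on took about 9.7 N close to the grip's middle. Single readings scatter by about 0.7 N, with one at 10.2 N.
- **Last checks:**
  - With the arm held still, the force fell to about 6.5–8 N, so I relied on the readings taken while moving.
  - After release the camera puts the handle at about -0.63 rad, against about -0.67 estimated from the tool. I put that down to calibration error or a slight nudge on release.
  - The rack, mortar, dishes and beaker were found where they were before, within the networks' error. The refractometer, spatula and spare plug look undisturbed, but I had no earlier position readings for them. The top view missed the beaker and mistook the mortar for the spatula; the side view found both.

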